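Clamp a test block with the outer ring of a two-knob vice

TASK

Stand the bare-metal test block upright in the bench sample vice, on the steel strip between the orange jaw pad and the dark anvil, centred and with its long side across the strip, and let go of it. Then turn only the black outer ring clockwise until the pad holds the block gently but firmly against the anvil, at about 10 N and never more than 25 N, and let go. The green inner knob is a calibrated setting and must not be turned; leave the other blocks, the dish and the pen alone.

Things in the scene. Friction and masses are not known exactly. Their poses are not given: they have to be found in the camera images.
- vice: Grey base plate of the bench sample vice, fixed to the bench. Origin: underside, z up. 110 mm in x, y = -85 to +125 mm, 20 mm high; its top is the bed that the block stands on. A blue housing (80 mm in x, y = +30 to +120 mm, top at z = 42 mm) carries the two knobs on one upright axis at x = 0, y = +75 mm.
- bed_mid (a point): Point on the bed (top of the vice plate, steel strip), vice x = 0, y = 0, z = 20 mm, axes as the vice's. The dark steel anvil stands to its -y: 24 mm wide in x, top at z = 40 mm. The anvil is set by hand each session and its place is NOT measured: its face, which looks to +y, lies anywhere from vice y = -28 to -19 mm.
- jaw: Moving jaw: a steel bar 22 mm wide, z = 21 to 40 mm, ending in an orange pad (24 mm wide, 19 mm high). Origin: centre of the unloaded pad's face, 30.5 mm above the bench, axes as the vice's. The face looks to the vice's -y and is at vice y = +12 mm - 12 mm per rad of ring. The pad's spring is 8 N/mm, travel 5 mm: with the block on the anvil, squeeze grows 0.1 N per mrad of ring.
- ring (a joint): Angle (rad) of the black ribbed outer ring (54 mm diameter, 19 mm high, z = 44 to 63 mm), the coarse drive of the jaw. It grows clockwise seen from above; range 0 to 2.7, starts at 0 to 0.4. Clockwise closes the jaw, which slides the block to the anvil. It turns against a steady friction of 0.25 N m, plus 0.012 N m per N of squeeze (10 N: 0.37 N m in all), and stays where it is left.
- ring_grip (a point): Point on the knobs' upright axis, half-way up the outer ring, 53.5 mm above the bench: the ring can be gripped here across its 54 mm diameter from above, at any yaw. When the hand stops turning, the friction can hold some twist either way, so compare readings with those taken just before, while the block still slid freely; the rise per N of squeeze is the same.
- fine_mark (a point): Point on the rim of the green inner knob (24 mm diameter, from 64 to 79 mm above the bench, standing on top of the ring and on the same axis), at the end of its white pointer line, 12 mm from the axis, top face. The inner knob turns almost freely when touched and must stay put; it does not follow the ring.
- metal_mid (a point): Centre of the bare-metal (aluminium) test block, 44 mm long in its x, 16 mm thick in its y, 30 mm high (z up), about 57 g. It stands upright on the white tile (its foot 8 mm above the bench). Which of the three places on the tile it has varies. In the vice its length must lie along the vice's x.
- metal: The same metal block; origin at the centre of its underside, axes as metal_mid.
- ceramic_mid (a point): Centre of the terracotta-red block, same size, on the tile. Leave alone.
- plastic_mid (a point): Centre of the blue plastic block, same size, on the tile. Leave alone.
- dish: Shallow foil-like metal dish, 62 mm across, 14 mm high, loose on the bench. Origin: underside. Leave alone.
- pen: Clear pen with green ends, 137 mm long in its x, 9 mm thick, loose on the bench. Origin: on the bench, at its middle. Leave alone.
Not all that is in view belongs to the job. What is meant by the vice is not yellow, and is the larger of those in its own colour.

How it is judged:
On the way, in this order (a step that is already met when the one before it is completed fails the run):
1. the metal block stands on the vice bed between pad and anvil, let go of, not yet squeezed (x of metal_mid in the frame of vice between -0.012 and 0.012 m and y of metal_mid in the frame of vice between -0.023 and 0.006 m and z of metal_mid in the frame of vice between 0.032 and 0.038 m and angle between metal_mid's own z axis and vertical below 0.12 rad and contact force between each of the arm, the fingers and metal below 0.1 N and contact force between jaw and metal below 3 N), for 0.2 s.
2. the jaw presses the block against the anvil with 5 to 17 N (contact force between jaw and metal between 5 and 17 N), for 0.2 s.
At the end, for the whole second after the job is handed in: The metal block stands upright on the vice bed (within 7 degrees), long side along the vice's x within 7 degrees, its centre within 12 mm of the vice's middle line, squeezed between pad and anvil with 5 to 17 N, everything at rest and let go of (all of step 2 and x of metal_mid in the frame of vice between -0.012 and 0.012 m and y of metal_mid in the frame of vice between -0.023 and 0.006 m and z of metal_mid in the frame of vice between 0.032 and 0.038 m and angle between metal_mid's own z axis and vertical below 0.12 rad and contact force between each of the arm, the fingers and metal below 0.1 N and angle between the x axis of metal and the x axis of vice, either way round below 0.12 rad and linear speed of metal below 0.01 m/s and velocity of joint ring between -0.05 and 0.05 rad/s); the robot touches nothing.
It fails at once if the jaw squeezes the metal block with more than 25 N (contact force between jaw and metal above 25 N).
It fails at once if the inner green knob is turned (its rim moves more than 2.5 mm, about 12 degrees) (distance of fine_mark from where it was at the start of the episode above 0.0025 m).
It fails at once if the robot shoves the jaw itself with more than 15 N instead of driving it by its ring (contact force between any of the arm, the fingers and jaw above 15 N).
It fails at once if the terracotta and blue blocks, the dish and the pen are not left alone (one moved more than 20 mm) (distance of any of ceramic_mid, plastic_mid, dish, pen from where it was at the start of the episode above 0.02 m).
It also fails if it takes over 67 s, if anything falls off the work surface, if the arm or the gripper's body presses on something with over 40 N, if the wrist force passes 120 N, or if a joint passes its speed limit or range.

ROBOT

A 6-joint arm with a two-finger parallel gripper is mounted at the origin on the work surface. World frame = base frame: x ahead of the robot, y to its left, z up, the work surface at z = 0. Lengths are in m, angles in rad, forces in N, time in s.
With the tool pointing down it reaches from about 0.275 to 0.85 m from the base axis. Payload 5.2 kg.
Tool frame: the origin (TCP) lies midway between the tips of the shut fingers; the grasp point (between the pads) lies arm.hold_point_z behind it (arm.hold_point_z is the distance from the TCP to the grasp point, in m); z points along the fingers, y is the direction in which the jaws open and shut (so a half turn about z gives the same grasp; the last joint's range is limited). The gripper opens to 85 mm and grips with 20 to 120 N. Pads are 22 mm wide; open, the fingers measure 114 mm over their backs; the gripper's body (76 mm by 85 mm) begins 54 mm behind the grasp point. The pads swing forward as they close: fully open they stand 13 mm farther back than shut.
Start: joints at [0.959, 0.259, 1.535, -0, 1.348, -0.203], TCP at [0.219, 0.505, 0.231] pointing down, gripper open.
Joint ranges: [-3.14, 3.14], [-0.91, 2.08], [0.19, 2.58], [-1.22, 4.36], [0.22, 2.71], [-3.12, 3.12]. Speed limits (rad/s): [2.57, 2.57, 3.14, 3.14, 3.14, 3.14].

INTERFACE

Orientations are given as [roll, pitch, yaw] about the fixed x, y, z axes, in that order (R = Rz(yaw) Ry(pitch) Rx(roll)).
In Python, from plant import arm, ungrasp, close, ik, imaging, order gives the robot as it stands. Calls block until the motion is done:
- arm.movep(position, orientation): joint-space move of the TCP to a pose.
- arm.line_to(position, v=0.15, frame=None): straight line of the TCP; frame=None keeps the orientation; v is the mean speed in m/s.
- arm.move_joints(angles): joint-space move.
- ungrasp() and close(f_grip=None): open the fingers fully, or close them until they stop; f_grip is the grip in N (None keeps the last).
- arm.dwell(seconds).
- ik(position, orientation): joint angles nearest the present ones, or None.
- arm.observe(): the state.
- imaging.snapshot(name): name is "scene" or "side" or "wrist"; returns a dict with "frame" (480x640x3 uint8, blue, green, red), "intrinsics" (3x3 intrinsics, pixels), "world_from_camera" (4x4, takes a point from camera to world coordinates); the wrist camera has in their place "T_tool_cam" (4x4, takes a point from camera to tool coordinates, whose origin is the TCP and whose axes are the flange's). Camera axes: x right, y up, looking along -z (the intrinsics and any distortion apply to the point x, -y, -z); pixel columns grow to the right and rows downward; lengths in m; the calibration is good to about 2 mm. The wrist camera is an equidistant fisheye: a pixel r from the principal point sees the ray r / f radians off the axis. A picture is of the moment at which its call begins: read the wrist's pose just before it. There is no depth.
A pose or a line that the arm cannot do raises arm.MotionError and nothing moves.
- order.hand_in(): hands the job in, once; it reports no verdict.
The state is a dict: "time_s": time; "joint_positions": joint angles; "joint_vel": joint speeds; "tau": joint torques, N m; "ee_pos": TCP position; "ee_rot": TCP orientation; "ft_force": force on the tool from outside, world axes, zero at the start; "moment": the same for the moment, N m; "opening": opening from 0.0 (shut) to 1.0 (fully open).
Only numpy, scipy, OpenCV 4.12 (cv2) and the standard library are available. Lean on these libraries where they do the work, as an engineer would, in place of code of your own. Each camera call takes 0.05 s, during which the arm holds its last target.

## Working session

There is one attempt and no reset: what is moved stays moved. The work goes in short steps, each a Python script; the robot and the scene stay as the last script left them, time stands still between calls to the robot, and variables do not carry over. Pictures are saved under pics/ and viewed, and the job is handed in when it is done.

```bash
ls; mkdir -p pics
python3 - <<'E'
from plant import arm, ungrasp, close, ik, imaging, order
import cv2,numpy as np
s=arm.observe(); print(s, arm.hold_point_z)
for n in ["scene","side","wrist"]:
    d=imaging.snapshot(n); cv2.imwrite(f"pics/{n}0.png",d["frame"])
    print(n,{k:np.round(v,4).tolist() for k,v in d.items() if k!="frame"})
print(arm.observe()["time_s"])
E
```

```text
pics
{'time_s': 0.0, 'joint_positions': array([ 9.59226680e-01,  2.59343934e-01,  1.53610006e+00, -2.44328925e-05,
        1.34802574e+00, -2.02801670e-01]), 'joint_vel': array([ 3.33200482e-05, -9.84764880e-05, -9.14002604e-04, -2.31938404e-03,
       -1.36698272e-03,  1.80334608e-04]), 'tau': array([ 1.25051480e-03, -4.46025181e+01, -2.90579849e+01, -2.82087412e-04,
        1.16438430e-02, -4.15421459e-05]), 'ee_pos': array([0.21828063, 0.50423527, 0.2304674 ]), 'ee_rot': array([-3.13974924e+00, -3.54740837e-04,  2.73282977e+00]), 'ft_force': array([ 0.45244007,  0.10706944, -0.40486975]), 'moment': array([-0.00397386, -0.00034891,  0.00078619]), 'opening': 0.9995598990041739} 0.0187
scene {'intrinsics': [[538.6123, 0.0, 320.4286], [0.0, 538.6123, 242.4107], [0.0, 0.0, 1.0]], 'world_from_camera': [[0.2678, -0.5695, 0.7772, 1.292], [0.9633, 0.1725, -0.2055, -0.233], [-0.0171, 0.8037, 0.5948, 0.6867], [0.0, 0.0, 0.0, 1.0]]}
side {'intrinsics': [[498.0839, 0.0, 312.8723], [0.0, 498.0839, 229.8848], [0.0, 0.0, 1.0]], 'world_from_camera': [[-0.7316, 0.511, -0.4513, 0.2057], [-0.6817, -0.5577, 0.4736, 0.3299], [-0.0097, 0.6541, 0.7563, 0.6263], [0.0, 0.0, 0.0, 1.0]]}
wrist {'intrinsics': [[371.6483, 0.0, 321.8156], [0.0, 371.6483, 236.6105], [0.0, 0.0, 1.0]], 'T_tool_cam': [[-0.0002, 0.9448, 0.3276, 0.0857], [1.0, -0.0002, 0.0011, 0.0003], [0.0011, 0.3276, -0.9448, -0.1431], [0.0, 0.0, 0.0, 1.0]]}
0.15
```

View pics/scene0.png

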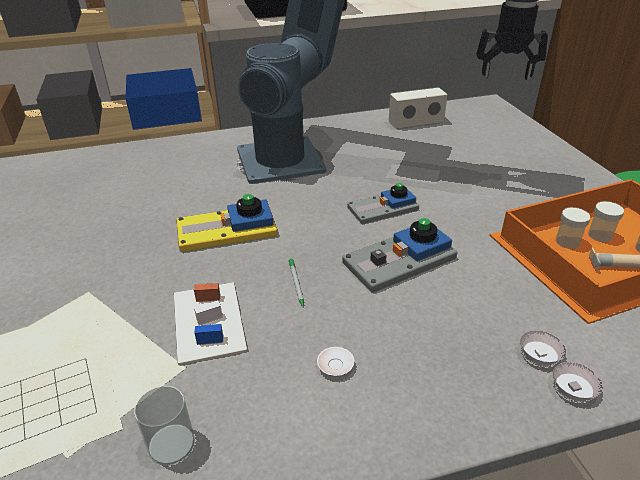

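View pics/side0.png

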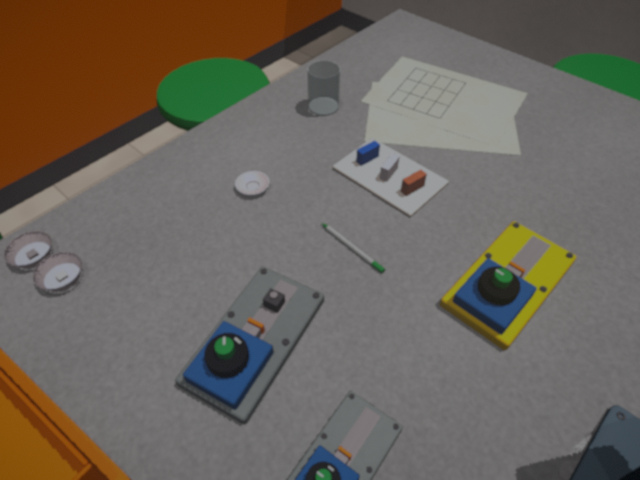

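View pics/wrist0.png

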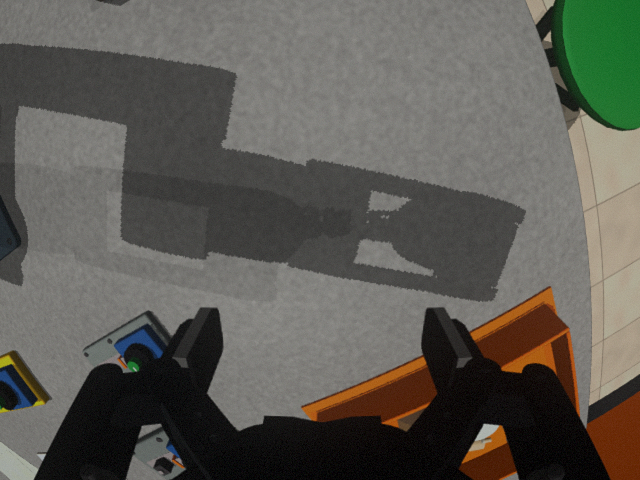

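Candidates for the vice are the yellow one (226,222), the small grey one (383,203) and the large grey one (400,253). I choose the large grey one. Candidates for the block are the red (207,292), grey (208,314) and blue (208,334) blocks on the tile, and the dark anvil (378,257). I choose the grey one in the middle of the tile. Next I'll check both choices in close crops.

Run:
```python
import cv2,numpy as np
a=cv2.imread("pics/scene0.png");b=cv2.imread("pics/side0.png")
def c(im,x,y,w,h): return cv2.resize(im[y:y+h,x:x+w],(400,300),interpolation=cv2.INTER_CUBIC)
cv2.imwrite("pics/crop0.png",np.vstack([np.hstack([c(a,336,205,128,96),c(a,160,275,100,75)]),np.hstack([c(b,170,262,160,120),c(b,330,135,120,90)])]))
```

```text
(no output)
```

View pics/crop0.png

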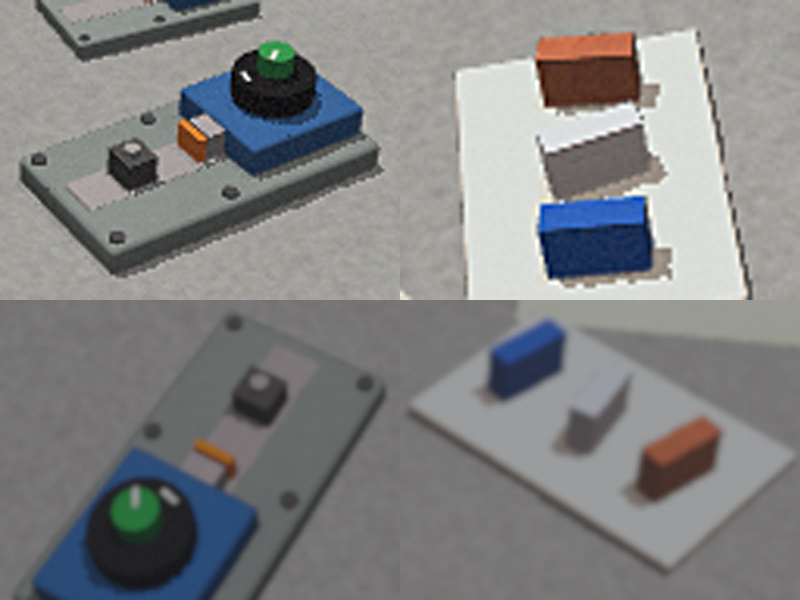

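The crops confirm it. The large grey vice has the dark anvil, the orange pad, and a black ring with a green knob. The middle block on the tile is bare grey, slightly yawed, between the red and blue ones. Next I'll localise them with the fixed cameras.

```bash
cat > h.py <<'E'
import numpy as np,cv2
from scipy.spatial.transform import Rotation as R
def ray(d,px):
    K=d["intrinsics"];T=d["world_from_camera"]
    v=np.array([(px[0]-K[0,2])/K[0,0],-(px[1]-K[1,2])/K[1,1],-1.]);v=T[:3,:3]@v
    return T[:3,3],v/np.linalg.norm(v)
def wray(d,s,px):
    K=d["intrinsics"];u=np.array([px[0]-K[0,2],px[1]-K[1,2]]);r=np.hypot(*u);th=r/K[0,0]
    v=np.array([np.sin(th)*u[0]/max(r,1e-9),-np.sin(th)*u[1]/max(r,1e-9),-np.cos(th)])
    Tt=np.eye(4);Tt[:3,:3]=R.from_euler('xyz',s["ee_rot"]).as_matrix();Tt[:3,3]=s["ee_pos"]
    T=Tt@d["T_tool_cam"];return T[:3,3],T[:3,:3]@v
def onz(r,z): o,v=r;return o+v*(z-o[2])/v[2]
def tri(rs):
    A=np.zeros((3,3));b=np.zeros(3)
    for o,v in rs:
        v=v/np.linalg.norm(v);P=np.eye(3)-np.outer(v,v);A+=P;b+=P@o
    p=np.linalg.solve(A,b);return p,[float(np.linalg.norm((np.eye(3)-np.outer(v,v)/(v@v))@(p-o))) for o,v in rs]
def mask(im,kind):
    h=cv2.cvtColor(im,cv2.COLOR_BGR2HSV)
    lo,hi={"green":((45,100,50),(80,255,255)),"blue":((100,120,40),(125,255,255)),"orange":((8,170,120),(22,255,255)),"red":((3,110,50),(12,255,255)),"yellow":((22,150,100),(32,255,255))}[kind]
    return cv2.inRange(h,lo,hi)
def blobs(m,amin=15):
    n,l,st,c=cv2.connectedComponentsWithStats(m)
    return [(int(st[i,4]),np.round(c[i],1).tolist(),st[i,:4].tolist()) for i in range(1,n) if st[i,4]>=amin]
E
python3 - <<'E'
from h import *
from plant import imaging
for n in ["scene","side"]:
    d=imaging.snapshot(n);im=d["frame"]
    np.save(f"{n}.npy",{k:v for k,v in d.items()},allow_pickle=True)
    for k in ["green","blue","orange","red"]: print(n,k,[b for b in blobs(mask(im,k)) if b[0]<6000])
a=np.load("scene.npy",allow_pickle=True).item();b=np.load("side.npy",allow_pickle=True).item()
# by eye from crops: plate top corners (z=.02): scene
f=lambda x0,y0,w,h,u,v,ou,ov:(x0+(u-ou)*w/400,y0+(v-ov)*h/300)
for u,v in [(22,168),(113,262),(378,152),(40,160),(117,238),(232,193),(148,118)]:
    print("plate",np.round(onz(ray(a,f(336,205,128,96,u,v,0,0)),.02),4))
for u,v in [(234,322-300),(365,383-300),(289,499-300),(152,431-300)]:
    print("side bolt",np.round(onz(ray(b,f(170,262,160,120,u,v,0,0)),.02),4))
for nm,u,v,z in [("metal top L",538,133,.038),("metal topR",650,120,.038),("metal botL",557,198,.008),("botR",652,172,.008)]:
    print(nm,np.round(onz(ray(a,f(160,275,100,75,u,v,400,0)),z),4))
E
```

```text
scene green [(207, [629.4, 175.4], [615, 170, 25, 14]), (40, [398.8, 186.4], [395, 183, 8, 7]), (96, [247.9, 199.2], [243, 194, 11, 11]), (114, [423.8, 223.9], [418, 218, 12, 12]), (28, [291.0, 262.1], [289, 259, 6, 8]), (18, [301.1, 301.4], [299, 299, 4, 7])]
scene blue [(3777, [161.9, 98.2], [125, 68, 77, 62]), (331, [398.4, 198.8], [381, 190, 35, 18]), (750, [250.1, 217.7], [228, 200, 45, 31]), (875, [422.8, 244.0], [394, 228, 58, 33]), (484, [208.4, 333.8], [195, 324, 28, 20])]
scene orange [(3565, [594.4, 244.0], [506, 179, 134, 109]), (21, [221.9, 216.0], [220, 213, 5, 7]), (1416, [565.4, 286.8], [490, 231, 150, 92]), (15, [256.5, 232.8], [251, 232, 12, 3]), (71, [219.1, 239.0], [190, 234, 60, 11]), (23, [396.7, 246.1], [393, 243, 9, 7])]
scene red [(101, [566.7, 11.0], [561, 0, 16, 23]), (32, [581.8, 5.3], [578, 0, 10, 14]), (47, [600.0, 4.8], [593, 0, 15, 11]), (24, [616.3, 2.7], [612, 0, 10, 6]), (247, [626.8, 20.9], [613, 0, 27, 41]), (22, [634.8, 2.1], [629, 0, 11, 7]), (48, [588.3, 12.1], [584, 7, 11, 13]), (40, [575.7, 20.2], [571, 9, 8, 22]), (15, [594.9, 12.9], [593, 1
[... 3378 characters left out ...]
.2], [31, 401, 11, 12]), (65, [42.5, 426.7], [32, 415, 24, 24]), (20, [51.5, 421.8], [46, 417, 11, 10]), (294, [88.5, 466.9], [57, 428, 51, 52]), (28, [64.7, 450.6], [59, 447, 12, 7]), (17, [74.1, 461.6], [71, 459, 7, 6])]
plate [0.4869 0.0258 0.02  ]
plate [0.5886 0.0505 0.02  ]
plate [0.537  0.2498 0.02  ]
plate [0.4823 0.0393 0.02  ]
plate [0.5687 0.0603 0.02  ]
plate [0.5488 0.1437 0.02  ]
plate [0.4599 0.1218 0.02  ]
side bolt [0.5667 0.0599 0.02  ]
side bolt [0.4791 0.0385 0.02  ]
side bolt [0.4588 0.1209 0.02  ]
side bolt [0.5455 0.1432 0.02  ]
metal top L [ 0.5669 -0.2715  0.038 ]
metal topR [ 0.5727 -0.2233  0.038 ]
metal botL [ 0.5779 -0.2688  0.008 ]
botR [ 0.5736 -0.2263  0.008 ]
```

Run:
```python
from h import *
from plant import *
arm.movep([0.573,-0.247,0.16],[np.pi,0,0.0]); arm.dwell(0.2)
s=arm.observe(); d=imaging.snapshot("wrist"); cv2.imwrite("pics/w1.png",d["frame"]); np.save("w1.npy",{"s":s,"d":d},allow_pickle=True)
print(s["time_s"],s["ee_pos"],s["ee_rot"],s["joint_positions"])
```

```text
3.3833 [ 0.57321914 -0.24641456  0.160098  ] [ 3.14157264e+00 -1.25228678e-04  1.00047744e-03] [-5.84553980e-01  4.41520585e-01  1.44781456e+00  5.53119451e-05
  1.25214208e+00  9.85224545e-01]
```

View pics/w1.png

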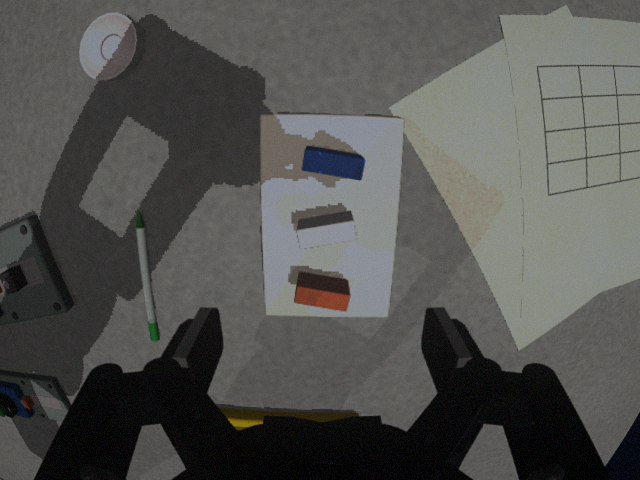

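The wrist view shows the metal block at about (326,232) on the tile, with blue at (333,163) and red at (322,290). I'll zoom in to pick the corners.

Run:
```python
from h import *
im=cv2.imread("pics/w1.png")[195:267,278:374]; cv2.imwrite("pics/w1c.png",cv2.resize(im,(768,576),interpolation=cv2.INTER_CUBIC))
```

```text
(no output)
```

View pics/w1c.png

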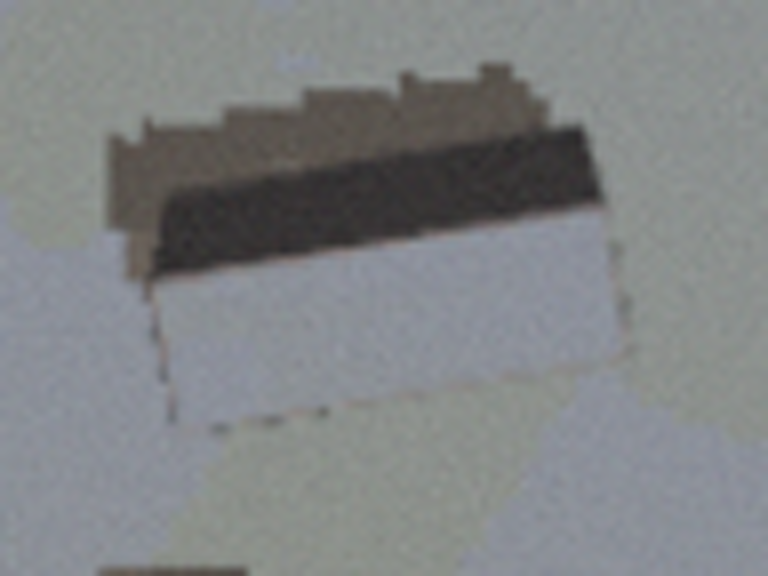

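Run:
```python
from h import *
w=np.load("w1.npy",allow_pickle=True).item();s,d=w["s"],w["d"]
P=lambda u,v,z:onz(wray(d,s,(278+u/8-.5,195+v/8-.5)),z)[:2]
c=np.array([P(*p,.038) for p in [(150,275),(600,205),(628,358),(173,428)]]);f=np.array([P(*p,.008) for p in [(165,192),(585,125)]])
print(c,c.mean(0),f)
for a,b in [(0,1),(3,2)]: e=c[b]-c[a];print(np.linalg.norm(e),np.arctan2(e[1],e[0]))
for a,b in [(0,3),(1,2)]: e=c[b]-c[a];print(np.linalg.norm(e),np.arctan2(e[1],e[0]))
e=f[1]-f[0];print(np.linalg.norm(e),np.arctan2(e[1],e[0]), f.mean(0), c[:2].mean(0))
```

```text
[[ 0.57091925 -0.22675722]
 [ 0.57781169 -0.26885598]
 [ 0.5626658  -0.2719368 ]
 [ 0.55554459 -0.2286233 ]] [ 0.56673533 -0.24904333] [[ 0.57021942 -0.22636019]
 [ 0.57744851 -0.26971372]]
0.0426592532451916 -1.408515510168773
0.04389499756648979 -1.407843252308462
0.015487494495265415 -3.02080926648923
0.015456041346590751 -2.9409208048151423
0.043952120554372816 -1.4055690212415477 [ 0.57383397 -0.24803695] [ 0.57436547 -0.2478066 ]
```

Run:
```python
from h import *
from plant import *
o=[np.pi,0,0.164]
arm.movep([0.5667,-0.2487,0.08],o)
arm.line_to([0.5667,-0.2487,0.0125],v=0.08)
s=arm.observe();print(s["time_s"],s["ft_force"],s["ee_pos"])
close(30); s=arm.observe();print(s["time_s"],s["ft_force"],s["opening"],s["ee_pos"])
arm.line_to([0.5667,-0.2487,0.14],v=0.12)
s=arm.observe();d=imaging.snapshot("wrist");cv2.imwrite("pics/w2.png",d["frame"]);print(s["time_s"],s["ft_force"],s["opening"])
np.save("w2.npy",{"s":s,"d":d},allow_pickle=True)
```

```text
4.8417 [-0.21848233 -0.29490413 -0.18166809] [ 0.56710395 -0.24896762  0.01292746]
5.3083 [-1.07404859  0.71316537  3.49299823] 0.5096220348263596 [ 0.56710098 -0.24894859  0.01313264]
6.525 [ 0.52371696 -0.52463123 -1.19142726] 0.5112362085510286
```

View pics/w2.png

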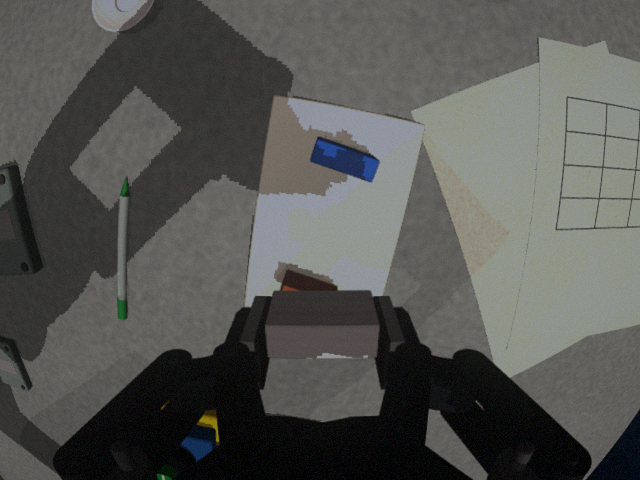

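The block is level in the fingers, seen at (322,325), and the opening of 0.51 matches 44 mm. Next I'll look at the vice from just short of it.

Run:
```python
from h import *
from plant import *
arm.movep([0.538,0.033,0.20],[np.pi,0,1.81]); arm.dwell(0.2)
s=arm.observe(); d=imaging.snapshot("wrist"); cv2.imwrite("pics/w3.png",d["frame"]); np.save("w3.npy",{"s":s,"d":d},allow_pickle=True)
print(s["time_s"],s["ee_pos"],s["ee_rot"],s["joint_positions"],s["opening"])
```

```text
7.8917 [0.53817854 0.0319286  0.19952449] [-3.14085062e+00 -1.32014081e-04  1.80764750e+00] [-1.47630869e-01  2.63283548e-01  1.60902253e+00 -1.63276010e-04
  1.27002396e+00 -3.84433657e-01] 0.5093622201301524
```

View pics/w3.png

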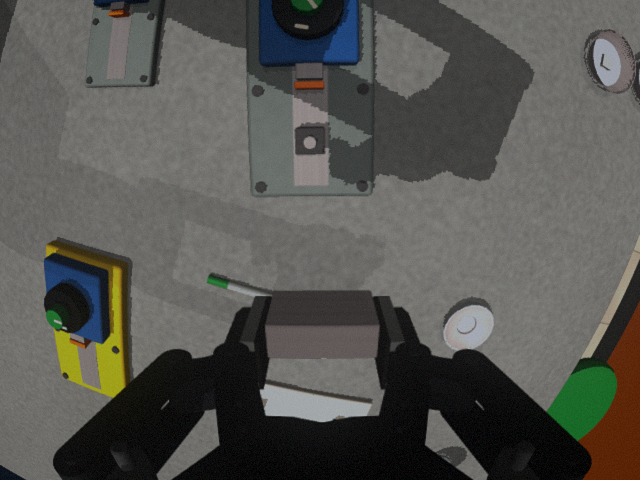

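The vice is at the top centre: bed strip and anvil at (310,141), pad at (310,84), bolts at (258,91), (362,89), (261,187) and (362,186). I'll zoom in to pick points.

Run:
```python
from h import *
im=cv2.imread("pics/w3.png")[55:205,235:395]; cv2.imwrite("pics/w3c.png",cv2.resize(im,(640,600),interpolation=cv2.INTER_CUBIC))
```

```text
(no output)
```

View pics/w3c.png

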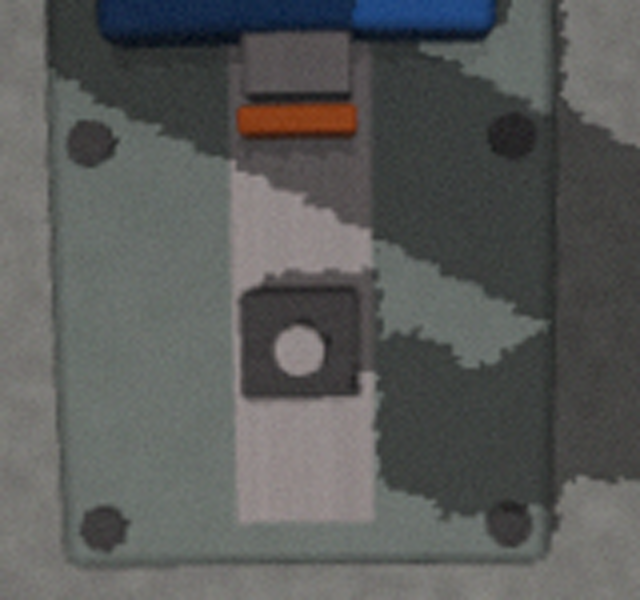

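Run:
```python
from h import *
w=np.load("w3.npy",allow_pickle=True).item();s,d=w["s"],w["d"]
P=lambda u,v,z:onz(wray(d,s,(235+u/4-.5,55+v/4-.5)),z)[:2]
b=np.array([P(*p,.02) for p in [(92,142),(512,135),(104,527),(509,523)]])
dx=(b[1]-b[0]+b[3]-b[2])/2;dy=(b[0]-b[2]+b[1]-b[3])/2
yx=np.arctan2(dx[1],dx[0]);yy=np.arctan2(-dy[0],dy[1]);print("bolts",b,"span",np.linalg.norm(dx),np.linalg.norm(dy),"yaw",yx,yy)
yaw=(yx*np.linalg.norm(dx)+yy*np.linalg.norm(dy))/(np.linalg.norm(dx)+np.linalg.norm(dy))
X=np.array([np.cos(yaw),np.sin(yaw)]);Y=np.array([-X[1],X[0]])
edge=np.mean([P(72,560,.02),P(545,557,.02)],0); 
cx=np.mean([b.mean(0)@X,])
bed=X*cx+Y*(edge@Y+.085);print("yaw",yaw,"bed",bed)
V=lambda p:np.round([(p-bed)@X*1e3,(p-bed)@Y*1e3],1)
for n,p,z in [("edgeL",(72,560),.02),("edgeR",(545,557),.02),("sideL",(55,300),.02),("sideR",(550,300),.02),("stripTL",(231,165),.02),("stripTR",(372,250),.02),("stripBL",(238,520),.02),("stripBR",(374,520),.02),("anvL",(240,290),.04),("anvR",(360,287),.04),("anvbotL",(242,397),.04),("padTL",(238,104),.04),("padTR",(356,102),.04),("padBL",(238,136),.021),("padBR",(357,134),.021),("padBLtop",(238,130),.04),("hous",(102,40),.042),("hous",(492,35),.042)]: print(n,V(P(*p,z)))
print("camera",V(wray(d,s,(320,240))[0][:2]))
a=np.load("scene.npy",allow_pickle=True).item();bb=np.load("side.npy",allow_pickle=True).item()
p,e=tri([ray(a,(423.8,223.9)),ray(bb,(224.1,347.1))]);print("knob",p,e,V(p[:2]))
```

```text
bolts [[0.45872874 0.12188564]
 [0.54565806 0.14364001]
 [0.47911295 0.03905995]
 [0.56642661 0.06083281]] span 0.08979870882284592 0.08533434647769177 yaw 0.2447975709450673 0.2435265498070892
yaw 0.24417826034158036 bed [0.50407466 0.12509709]
edgeL [-52.7 -84.9]
edgeR [ 53.2 -85.1]
sideL [-53.9 -26.5]
sideR [ 53.2 -27.9]
stripTL [-14.9   1.6]
stripTR [ 14.9 -17.3]
stripBL [-15.  -76.4]
stripBR [ 15.1 -76.7]
anvL [-11.9 -24.9]
anvR [ 12.2 -24.6]
anvbotL [-12.  -46.8]
padTL [-11.8  13.2]
padTR [11.7 13.2]
padBL [-13.3   7.8]
padBR [11.9  7.8]
padBLtop [-11.9   7.8]
hous [-38.6  27.3]
hous [38.6 26.9]
camera [ 10.6 -13.2]
knob [0.487642   0.19477636 0.07101213] [0.00016845069866973668, 0.0001684506986696338] [ 0.9 71.6]
```

Run:
```python
from h import *
from plant import *
bed=np.array([0.50407,0.12510]);yaw=.2442
X=np.array([np.cos(yaw),np.sin(yaw)]);Y=np.array([-X[1],X[0]])
p=bed-.0085*Y;o=[np.pi,0,yaw+np.pi/2]
arm.movep([*p,0.11],o)
arm.dwell(.2)
s=arm.observe();print(s["time_s"],s["ee_pos"],p,s["ee_rot"],s["ft_force"])
arm.line_to([*p,0.04],v=0.08);s=arm.observe();print(s["ft_force"],s["ee_pos"])
for z in [.032,.028,.026,.0255]:
    arm.line_to([*p,z],v=0.03);s=arm.observe();print(s["ft_force"],s["ee_pos"],s["time_s"])
    if s["ft_force"][2]>3: break
d=imaging.snapshot("wrist");cv2.imwrite("pics/w4.png",d["frame"])
for n in ["scene","side"]:cv2.imwrite(f"pics/{n}4.png",imaging.snapshot(n)["frame"])
```

```text
8.7167 [0.50793205 0.11585353 0.11141184] [0.50612513 0.11685219] [3.13843930e+00 9.68913976e-04 1.81355273e+00] [-0.17926427 -0.96113026 -0.54252129]
[-0.59930571 -0.44945886  0.19326833] [0.50658237 0.11688078 0.0404265 ]
[-0.82361535  0.57638607 -0.68989154] [0.50592894 0.11685062 0.0318197 ] 10.1583
[ 0.24710981  0.52784691 -1.05101045] [0.50591345 0.11682833 0.02775283] 10.4417
[-0.65372986 -0.48538522 -0.69251836] [0.50602519 0.11685592 0.02588515] 10.6917
[ 0.08716185  0.02906932 -1.12484392] [0.50613084 0.11684968 0.02550004] 10.9417
```

View pics/w4.png

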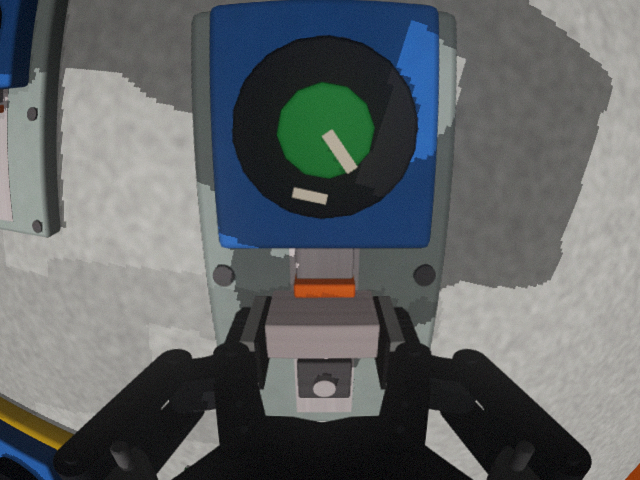

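The block (322,327) sits between the pad (325,288) and the anvil (324,378), centred. The knob axis shows at about (326,130). I'll touch down, release, retreat, and compute the ring axis.

Run:
```python
from h import *
from plant import *
bed=np.array([0.50407,0.12510]);yaw=.2442
X=np.array([np.cos(yaw),np.sin(yaw)]);Y=np.array([-X[1],X[0]])
p=bed-.0085*Y
s0=arm.observe()["ft_force"]
for z in [.0250,.0246,.0242]:
    arm.line_to([*p,z],v=0.02);s=arm.observe();print(s["ft_force"],s["ee_pos"])
    if s["ft_force"][2]>1.5: break
s=arm.observe();d=imaging.snapshot("wrist")
m=mask(d["frame"],"green");m[:60]=0;bl=max(blobs(m));print(bl)
im=d["frame"];cnt=max(cv2.findContours(m,cv2.RETR_EXTERNAL,cv2.CHAIN_APPROX_NONE)[0],key=cv2.contourArea)
e=cv2.fitEllipse(cv2.convexHull(cnt));print("green",e)
k=onz(wray(d,s,e[0]),.079);print(k,"vice",(k[:2]-bed)@X,(k[:2]-bed)@Y)
blk=((im.max(2)<50)*255).astype(np.uint8);blk[:20]=0;blk[235:]=0;blk[:,:215]=0;blk[:,430:]=0
blk=cv2.bitwise_or(blk,m);cnt=max(cv2.findContours(blk,cv2.RETR_EXTERNAL,cv2.CHAIN_APPROX_NONE)[0],key=cv2.contourArea)
e=cv2.fitEllipse(cv2.convexHull(cnt));print("ring",e);k=onz(wray(d,s,e[0]),.063);print(k,"vice",(k[:2]-bed)@X,(k[:2]-bed)@Y)
ungrasp();arm.line_to([*p,0.06],v=0.08);arm.line_to([*p,0.14],v=0.2)
s=arm.observe();print(s["time_s"],s["ft_force"],s["opening"])
s=arm.observe();d=imaging.snapshot("wrist");cv2.imwrite("pics/w5.png",d["frame"]);np.save("w5.npy",{"s":s,"d":d},allow_pickle=True)
```

```text
[ 0.86514887 -0.15498482  0.51238505] [0.50624249 0.11686239 0.02510233]
[-1.72781377 -0.34763648  4.96316587] [0.50626792 0.11685672 0.02508075]
(6657, [323.5, 127.9], [276, 82, 99, 97])
green ((324.80120849609375, 129.79083251953125), (95.72645568847656, 97.59352111816406), 78.78402709960938)
[0.48654595 0.19572782 0.079     ] vice 7.227435874868436e-05 0.07276933750820737
ring ((323.9718322753906, 126.42817687988281), (183.16114807128906, 185.61328125), 87.20358276367188)
[0.48638915 0.19588761 0.063     ] vice -4.123980361786727e-05 0.07296229065123262
13.275 [-0.20879142 -0.91801978 -0.65223657] 1.0011643694399408
```

View pics/w5.png

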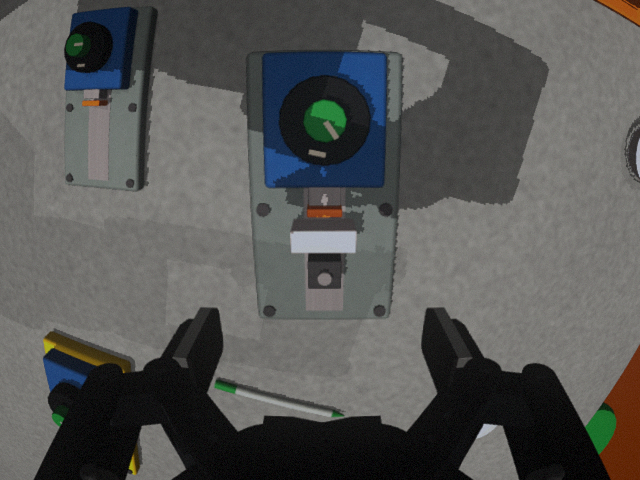

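The block stands square across the strip, let go of, with clear gaps to the pad and the anvil. By the picture, free closure is about 16.5 mm, so about 1.38 rad. Now I'll grip the ring.

Run:
```python
from h import *
from plant import *
k=[0.48650,0.19580]
q1=arm.observe()["joint_positions"]
# yaw for q6=-1.3 : probe ik
for y in [3.2,3.3]:
    q=ik([*k,0.12],[np.pi,0,y]);print(y,np.round(q,3))
y=3.2
arm.movep([*k,0.12],[np.pi,0,y]);arm.dwell(.1)
arm.line_to([*k,0.043],v=0.08);arm.dwell(.2)
def avg(n=6):
    L=[]
    for i in range(n): s=arm.observe();L.append([*s["ft_force"],*s["moment"],s["tau"][5]]);arm.dwell(.02)
    return np.round(np.mean(L,0),3),np.round(np.std(L,0),3)
print(avg());close(45);arm.dwell(.1);print(avg());s=arm.observe();print(s["opening"],s["ee_pos"],s["joint_positions"],s["time_s"])
d=imaging.snapshot("wrist");cv2.imwrite("pics/w6.png",d["frame"])
for n in ["side"]:
    im=imaging.snapshot(n)["frame"][280:400,160:320];cv2.imwrite("pics/side6.png",cv2.resize(im,(640,480),interpolation=cv2.INTER_CUBIC))
```

```text
3.2 [ 0.17   0.317  1.749  0.     1.076 -1.459]
3.3 [ 0.17   0.317  1.749  0.     1.076 -1.559]
(array([ 0.316, -0.071, -0.006,  0.002,  0.002, -0.001,  0.   ]), array([0.336, 0.267, 0.305, 0.024, 0.024, 0.02 , 0.   ]))
(array([-1.744, -3.33 ,  6.247, -0.872,  0.254, -0.02 , -0.008]), array([0.229, 0.425, 0.276, 0.008, 0.015, 0.022, 0.   ]))
0.6132887921143582 [0.48658965 0.19496752 0.04359111] [ 0.16912654  0.41766944  1.82551318 -0.00186824  0.89843018 -1.45944489] 16.575
```

View pics/w6.png

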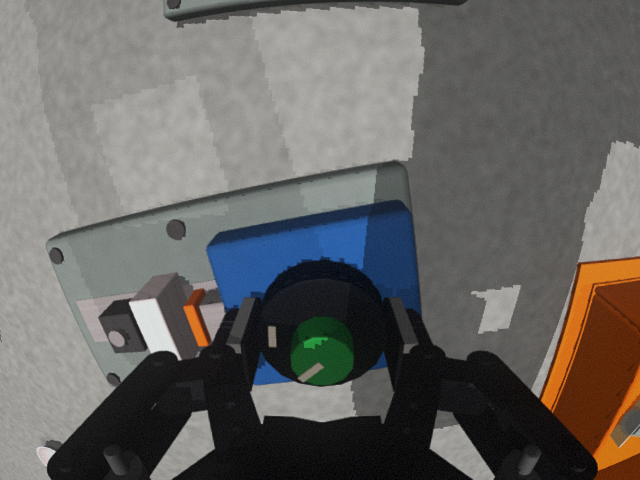

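View pics/side6.png

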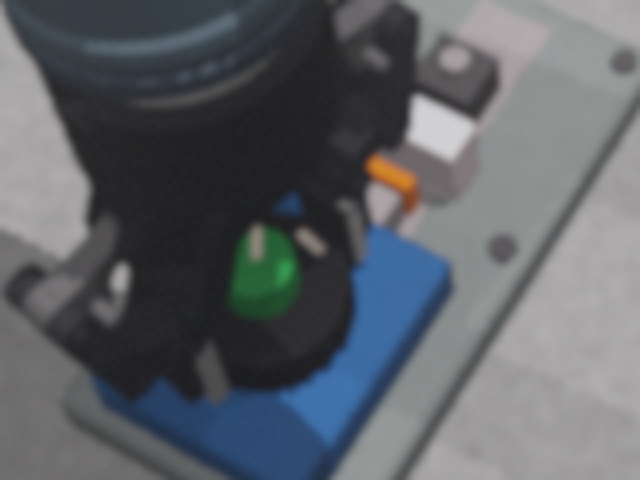

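The fingers hold the ring across its diameter at (322,325), clear of the green knob. The side force is only 3 N, so I'll recentre slightly, then turn in steps and log the twist.

```bash
cat > turn.py <<'E'
from h import *
from plant import *
K=[0.4866,0.1949,0.0437]
def avg(n=6):
    L=[]
    for i in range(n): s=arm.observe();L.append([*s["ft_force"],*s["moment"],s["tau"][5]]);arm.dwell(.015)
    return np.mean(L,0)
def step(y,n=6):
    arm.movep(K,[np.pi,0,y]);a=avg(n);s=arm.observe()
    print("cmd %.3f yaw %.4f"%(y,s["ee_rot"][2]%(2*np.pi)),"F",np.round(a[:3],1),"M",np.round(a[3:6],3),"t6 %.3f"%a[6],"t %.2f"%s["time_s"],"op %.3f"%s["opening"]);return a
E
python3 - <<'E'
from turn import *
y=3.2
step(y)
for i in range(6): y-=.08; step(y)
d=imaging.snapshot("wrist");cv2.imwrite("pics/w7.png",d["frame"])
E
```

```text
cmd 3.200 yaw 3.2001 F [-0.5  0.4  0.6] M [-0.232  0.021 -0.018] t6 -0.015 t 17.02 op 0.613
cmd 3.120 yaw 3.1215 F [-0.5  0.9  0.6] M [-0.201  0.053 -0.236] t6 -0.123 t 17.38 op 0.612
cmd 3.040 yaw 3.0421 F [-0.4  1.5  0.2] M [-0.03   0.095 -0.211] t6 -0.121 t 17.73 op 0.612
cmd 2.960 yaw 2.9621 F [-0.4  2.9  0.1] M [ 0.173  0.111 -0.235] t6 -0.118 t 18.07 op 0.611
cmd 2.880 yaw 2.8823 F [-0.4  4.3 -0. ] M [ 0.428  0.133 -0.208] t6 -0.116 t 18.43 op 0.613
cmd 2.800 yaw 2.8017 F [-0.4  5.  -0.1] M [ 0.603  0.141 -0.273] t6 -0.170 t 18.77 op 0.614
cmd 2.720 yaw 2.7217 F [-0.2  5.7 -0.5] M [ 0.661  0.149 -0.257] t6 -0.177 t 19.12 op 0.615
```

View pics/w7.png

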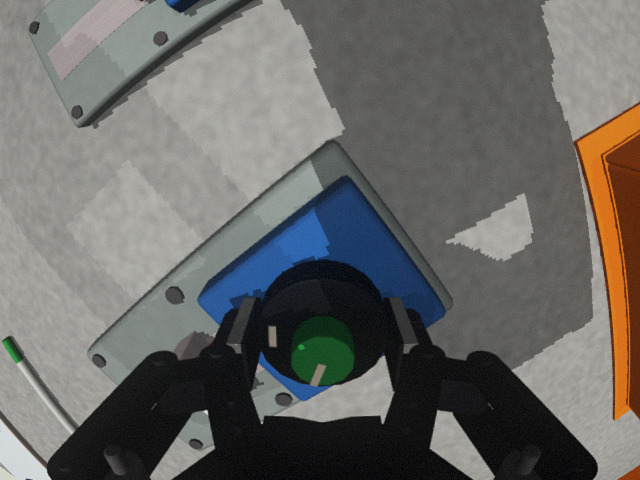

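The ring mark keeps its place relative to the hand, at (272,336), so there is no slip. The green pointer stays put in the world. I'll carry on, easing the side force as I go.

```bash
cat >> turn.py <<'E'
import json,os
def load():
    global K
    if os.path.exists("K.json"): K[:]=json.load(open("K.json"))
def ease(a):
    for i in (0,1): K[i]+=float(np.clip(a[i]*0.00012,-.0006,.0006))
    json.dump(K,open("K.json","w"))
E
python3 - <<'E'
from turn import *
y=2.72
for i in range(7): y-=.08; ease(step(y))
print(K)
d=imaging.snapshot("wrist");cv2.imwrite("pics/w8.png",d["frame"])
im=imaging.snapshot("scene")["frame"][205:301,336:464];cv2.imwrite("pics/sc8.png",cv2.resize(im,(640,480),interpolation=cv2.INTER_CUBIC))
im=imaging.snapshot("side")["frame"][262:382,170:330];cv2.imwrite("pics/si8.png",cv2.resize(im,(640,480),interpolation=cv2.INTER_CUBIC))
E
```

```text
cmd 2.640 yaw 2.6416 F [-0.4  5.9 -0.4] M [ 0.713  0.135 -0.25 ] t6 -0.177 t 19.52 op 0.614
cmd 2.560 yaw 2.5623 F [ 0.4  3.5 -0.3] M [ 0.319  0.09  -0.224] t6 -0.106 t 19.88 op 0.613
cmd 2.480 yaw 2.4824 F [ 0.6  0.5 -0.2] M [-0.102  0.052 -0.201] t6 -0.115 t 20.23 op 0.614
cmd 2.400 yaw 2.4024 F [ 0.9 -1.3 -0.1] M [-0.375  0.031 -0.248] t6 -0.121 t 20.57 op 0.610
cmd 2.320 yaw 2.3223 F [ 1.1 -1.1 -0.5] M [-0.384  0.047 -0.222] t6 -0.122 t 20.93 op 0.608
cmd 2.240 yaw 2.2424 F [ 0.7 -0.4 -0.2] M [-0.257  0.115 -0.205] t6 -0.121 t 21.27 op 0.613
cmd 2.160 yaw 2.1623 F [ 0.5  0.3 -0.1] M [-0.096  0.168 -0.23 ] t6 -0.120 t 21.62 op 0.615
[0.4870569359193504, 0.1956939052154734, 0.0437]
```

View pics/si8.png

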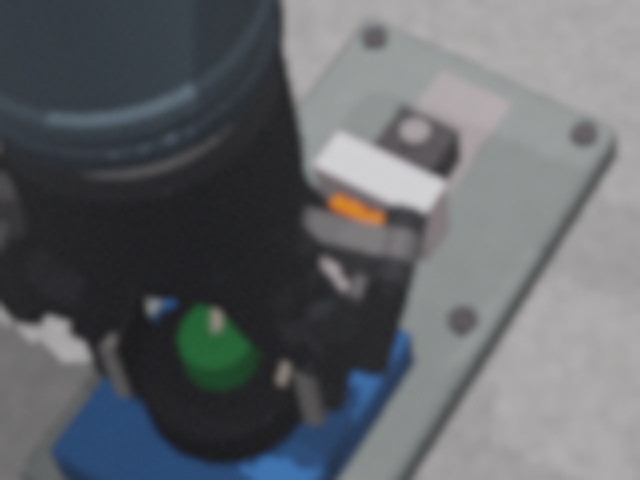

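View pics/sc8.png

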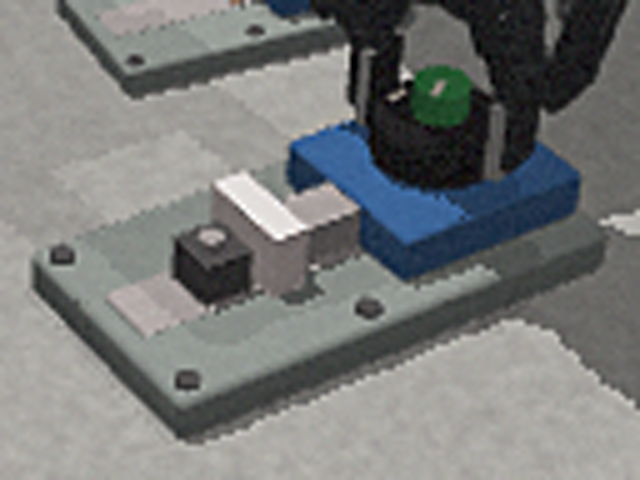

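The pad is pushing the block, with a gap of a few mm left to the anvil (scene crop, anvil edge at (245,255), block at (215,200)). The free twist is about -0.22 N m. From here I'll use smaller steps and longer averages.

Run:
```python
from turn import *
load();y=2.16
base=[]
for i in range(8):
    y-=.03; a=step(y,16); ease(a)
    if i>2 and a[5]<np.mean(base)-.05: print("rise");break
    base.append(a[5])
print(y,K,np.mean(base),np.std(base))
im=imaging.snapshot("scene")["frame"][205:301,336:464];cv2.imwrite("pics/sc9.png",cv2.resize(im,(640,480),interpolation=cv2.INTER_CUBIC))
```

```text
cmd 2.130 yaw 2.1303 F [-0.1  1.2  0.2] M [ 0.043  0.268 -0.182] t6 -0.175 t 22.29 op 0.611
cmd 2.100 yaw 2.1002 F [-0.4  0.7  0.8] M [-0.018  0.321 -0.208] t6 -0.196 t 22.81 op 0.614
cmd 2.070 yaw 2.0702 F [-0.5 -0.1  0.4] M [-0.121  0.303 -0.204] t6 -0.197 t 23.32 op 0.613
cmd 2.040 yaw 2.0402 F [ 0.1 -0.4 -0.1] M [-0.192  0.221 -0.209] t6 -0.199 t 23.84 op 0.611
cmd 2.010 yaw 2.0102 F [ 0.7 -0.1 -0.8] M [-0.153  0.149 -0.227] t6 -0.199 t 24.36 op 0.610
cmd 1.980 yaw 1.9802 F [ 0.9  0.1 -0.7] M [-0.085  0.155 -0.202] t6 -0.198 t 24.88 op 0.615
cmd 1.950 yaw 1.9502 F [ 0.4  0.6 -0.5] M [-0.048  0.215 -0.211] t6 -0.198 t 25.39 op 0.609
cmd 1.920 yaw 1.9202 F [-0.1  0.1 -0. ] M [-0.088  0.262 -0.214] t6 -0.197 t 25.91 op 0.614
1.920000000000001 [0.4871908456349205, 0.19594167564791715, 0.0437] -0.20720785654288515 0.011826799488305586
```

View pics/sc9.png

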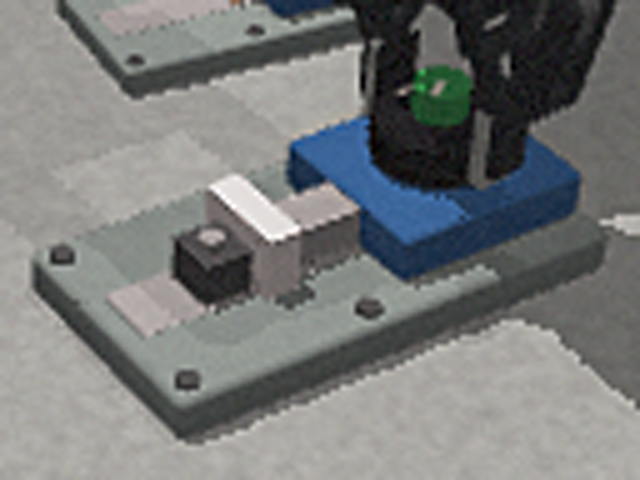

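The twist is steady (joint 6 torque -0.198, moment -0.207), so the block still slides freely. Next I'll use 20 mrad steps and stop at a rise of about 0.10 to 0.12 N m.

Run:
```python
from turn import *
load();y=1.92
for i in range(14):
    y-=.02; a=step(y,16); ease(a)
    r=(-.207-a[5]+-.198-a[6])/2;print("   rise N",round((-.207-a[5])/.012,1),round((-.198-a[6])/.012,1))
    if r>.025: break
print(y,K)
```

```text
cmd 1.900 yaw 1.9001 F [-0.4 -0.3  0.4] M [-0.141  0.306 -0.095] t6 -0.093 t 26.48 op 0.612
   rise N -9.3 -8.8
cmd 1.880 yaw 1.8800 F [-0.2 -0.2 -0.1] M [-0.101  0.302 -0.13 ] t6 -0.112 t 26.99 op 0.610
   rise N -6.4 -7.2
cmd 1.860 yaw 1.8600 F [ 0.1  0.2 -0.5] M [-0.043  0.268 -0.107] t6 -0.113 t 27.51 op 0.612
   rise N -8.3 -7.1
cmd 1.840 yaw 1.8400 F [ 0.3  0.3 -0.6] M [-0.016  0.214 -0.109] t6 -0.097 t 28.02 op 0.611
   rise N -8.2 -8.4
cmd 1.820 yaw 1.8200 F [ 0.3  0.3 -0.7] M [-0.013  0.206 -0.075] t6 -0.073 t 28.54 op 0.612
   rise N -11.0 -10.4
cmd 1.800 yaw 1.8001 F [ 0.3  0.1 -0.8] M [-0.058  0.186 -0.057] t6 -0.051 t 29.06 op 0.614
   rise N -12.5 -12.2
cmd 1.780 yaw 1.7800 F [ 0.3 -0.3 -0.9] M [-0.099  0.219 -0.043] t6 -0.032 t 29.57 op 0.615
   rise N -13.7 -13.9
cmd 1.760 yaw 1.7601 F [ 0.3 -0.1 -0.6] M [-0.068  0.245 -0.029] t6 -0.013 t 30.09 op 0.614
   rise N -14.8 -15.4
cmd 1.740 yaw 1.7401 F [-0.2  0.2 -0.4] M [-0.044  0.283  0.007] t6 0.011 t 30.61 op 0.612
   rise N -17.8 -17.4
cmd 1.720 yaw 1.7200 F [ 0.2 -0.  -0.4] M [-0.021  0.277  0.034] t6 0.035 t 31.12 op 0.612
   rise N -20.1 -19.5
cmd 1.700 yaw 1.7001 F [ 0.   0.2 -0.3] M [0.016 0.28  0.04 ] t6 0.054 t 31.64 op 0.615
   rise N -20.6 -21.0
cmd 1.680 yaw 1.6801 F [-0.   0.  -0.3] M [-0.027  0.269  0.076] t6 0.078 t 32.16 op 0.612
   rise N -23.6 -23.0
cmd 1.660 yaw 1.6600 F [ 0.4 -0.2 -0.8] M [-0.031  0.253  0.092] t6 0.098 t 32.67 op 0.614
   rise N -24.9 -24.7
cmd 1.640 yaw 1.6400 F [ 0.3  0.2 -0.9] M [0.002 0.253 0.119] t6 0.118 t 33.19 op 0.609
   rise N -27.1 -26.3
1.6399999999999997 [0.4874042479691919, 0.1959821094216641, 0.0437]
```

The reading moved the other way. From about yaw 1.84 it changed steadily by about 1.1 mN m per mrad, which is close to the rise expected from squeeze, so I stop here and look before any further turning.

Run:
```python
from turn import *
d=imaging.snapshot("wrist");cv2.imwrite("pics/w10.png",d["frame"])
im=imaging.snapshot("scene")["frame"][205:301,336:464];A=cv2.resize(im,(400,300),interpolation=cv2.INTER_CUBIC)
im=imaging.snapshot("side")["frame"][262:352,210:330];B=cv2.resize(im,(400,300),interpolation=cv2.INTER_CUBIC)
cv2.imwrite("pics/c10.png",np.hstack([A,B]))
```

```text
(no output)
```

View pics/w10.png

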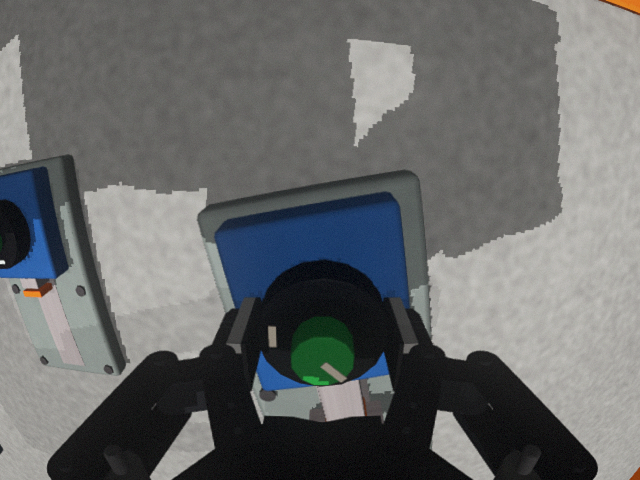

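View pics/c10.png

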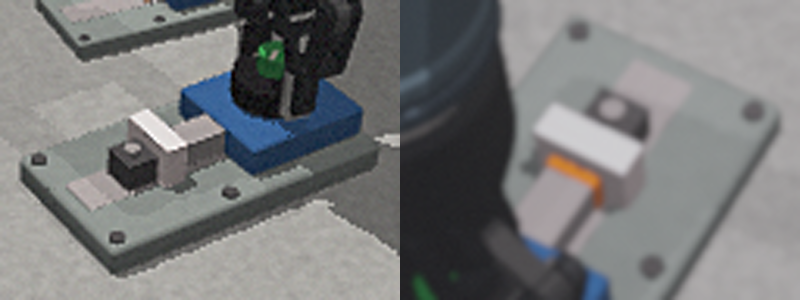

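Run:
```python
from h import *
im=cv2.imread("pics/c10.png")
n=cv2.resize(im[:,:400],(640,480),interpolation=cv2.INTER_CUBIC)
for nm,a in [("8",cv2.imread("pics/sc8.png")),("9",cv2.imread("pics/sc9.png")),("10",n)]:
    g=a.min(2);m=((g>185)*255).astype(np.uint8);m[:150]=0;m[280:]=0;m[:,:180]=0;m[:,320:]=0
    print(nm,blobs(m,200))
```

```text
8 [(2574, [260.3, 205.2], [216, 172, 93, 68])]
9 [(2577, [254.1, 207.0], [209, 174, 92, 67])]
10 [(2571, [252.8, 207.8], [207, 174, 92, 67])]
```

In the scene view the block advanced 6.4 px over the 0.24 rad before yaw 1.92, but only 1.5 px over the 0.28 rad after it, so it met the anvil near yaw 1.85.

The sign makes sense too. The ring's resistance acts as a positive moment on the tool, riding on the stop's rebound offset of about -0.11 in this step size. The reading has since risen 0.228 N m, so the squeeze is now about 19 N, over target but under the 25 N limit. My stop test had the sign wrong. I'll back off to yaw 1.78 and come back clockwise in the same 20 mrad steps to 1.74, where the rise read about 10 N.

Run:
```python
from turn import *
load()
for y in [1.71,1.78]: step(y,8)
for y in [1.76,1.74]:
    a=step(y,20);print("squeeze est N",(a[5]+.111)/.012,(a[6]+.107)/.012)
d=imaging.snapshot("wrist");cv2.imwrite("pics/w11.png",d["frame"])
```

```text
cmd 1.710 yaw 1.7090 F [-0.2  0.  -0.6] M [-0.005  0.311  0.396] t6 0.321 t 33.73 op 0.613
cmd 1.780 yaw 1.7784 F [-1.   0.1 -0.2] M [-0.067  0.394  0.303] t6 0.229 t 34.11 op 0.612
cmd 1.760 yaw 1.7597 F [-1.2 -0.6  0.7] M [-0.137  0.5   -0.129] t6 -0.121 t 34.69 op 0.612
squeeze est N -1.5121347521916024 -1.1283212288593254
cmd 1.740 yaw 1.7401 F [-1.9 -0.8  1.2] M [-0.157  0.587  0.01 ] t6 0.012 t 35.27 op 0.612
squeeze est N 10.04696919338574 9.892977633401339
```

The reading at 1.74 repeats (0.010 and 0.012, against 0.007 and 0.011 on the first pass), giving a squeeze of about 10 N. There is almost no residual twist, so this is a good moment to release.

Run:
```python
from turn import *
load()
ungrasp();arm.dwell(.1)
arm.line_to([K[0],K[1],0.10],v=0.08)
bed=np.array([0.5046,0.1231])
arm.movep([0.5065,0.1149,0.16],[np.pi,0,1.815]);arm.dwell(.3)
s=arm.observe();d=imaging.snapshot("wrist");cv2.imwrite("pics/w12.png",d["frame"]);np.save("w12.npy",{"s":s,"d":d},allow_pickle=True)
print(s["time_s"],s["ft_force"],s["ee_pos"],s["opening"])
im=d["frame"][60:330,200:440];cv2.imwrite("pics/w12c.png",cv2.resize(im,(530,596),interpolation=cv2.INTER_CUBIC))
cv2.imwrite("pics/sc12.png",imaging.snapshot("scene")["frame"])
```

```text
37.5 [ 0.59164478  0.11394496 -0.21253147] [0.50570286 0.11571524 0.15907565] 0.9986687650575153
```

View pics/w12c.png

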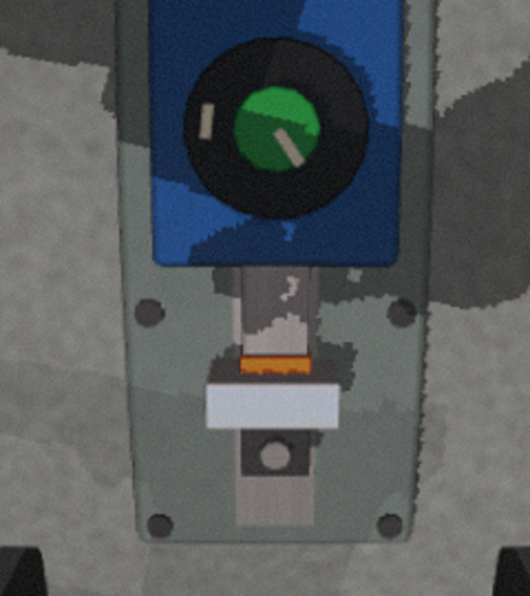

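View pics/sc12.png

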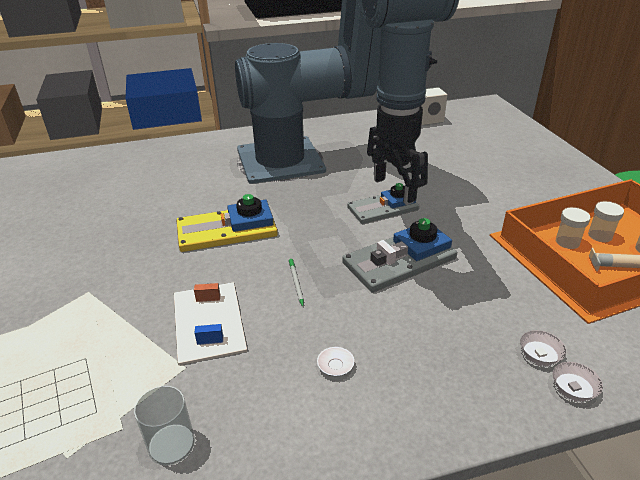

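The block stands square against the anvil with the pad on it, and the other items look unmoved. One last check from the marks: how far the ring turned, and that the green pointer stayed put.

Run:
```python
from h import *
for f in ["w5","w12"]:
    w=np.load(f+".npy",allow_pickle=True).item();s,d=w["s"],w["d"];im=d["frame"]
    m=mask(im,"green");m[:,:240]=0;m[:,420:]=0;m[220:]=0
    cnt=np.vstack([c for c in cv2.findContours(m,cv2.RETR_EXTERNAL,cv2.CHAIN_APPROX_NONE)[0] if cv2.contourArea(c)>20]);(cx,cy),r=cv2.minEnclosingCircle(cnt)
    hsv=cv2.cvtColor(im,cv2.COLOR_BGR2HSV);wm=((hsv[:,:,1]<90)&(hsv[:,:,2]>95)).astype(np.uint8)*255
    yy,xx=np.mgrid[:480,:640];R_=np.hypot(xx-cx,yy-cy);wm[R_>r*2]=0
    bl=blobs(wm,8);print(f,(cx,cy,r),bl)
    c0=np.array([0.4865,0.1957])
    for a,c,_ in bl:
        z=.079 if np.hypot(c[0]-cx,c[1]-cy)<r else .063
        v=onz(wray(d,s,c),z)[:2]-c0;print(z,"rad %.4f ang %.3f"%(np.hypot(*v),np.arctan2(v[1],v[0])))
```

```text
w5 (324.5926208496094, 120.40035247802734, 21.651880264282227) [(112, [330.6, 129.3], [323, 120, 16, 19]), (75, [316.8, 153.0], [309, 150, 17, 7])]
0.079 rad 0.0059 ang -0.748
0.063 rad 0.0203 ang -1.549
w12 (324.7978820800781, 117.56382751464844, 19.530132293701172) [(59, [293.1, 114.4], [291, 108, 6, 14]), (93, [330.3, 126.1], [324, 118, 13, 17])]
0.063 rad 0.0202 ang -2.998
0.079 rad 0.0060 ang -0.761
```

The ring turned 1.45 rad, against 1.46 commanded, and the green pointer changed by 0.013 rad, which is noise. Handing in.

Run:
```python
from plant import *
order.hand_in(); print(arm.observe()["time_s"])
```

```text
the job is handed in; nothing more can be done
the job is handed in; nothing more can be done
```

The metal block is in the large grey vice, upright and centred across the strip, squeezed against the anvil at about 10 N and let go of. I handed the job in at about 38 s of the 67 s allowed; no verdict is reported.

- **Overshoot:** while closing the jaw I had the sign of the stop test wrong, and the squeeze reached an estimated 19–20 N, against the 10 N target and the 25 N limit. I backed the ring off counter-clockwise to about 6 N, then came back clockwise to the setting that read about 10 N.
- **Squeeze check:** the two twist readings gave 10.0 and 9.9 N, repeating the first pass at the same angle. This is inferred from twist, not measured directly. The step just before it read near zero because of the reversal, so I did not use it.
- **Last pictures:** the block is square against the anvil with the pad on it. The ring turned 1.45 rad against 1.46 commanded, so it did not slip in the fingers or on release.
- **Left alone:** the green pointer changed by 0.013 rad, within measurement noise. By eye, the other blocks, the dish and the pen look unmoved.
- **Vice position:** my estimate of the vice's origin along y disagreed by about 2 mm between the plate edge and the knob axis. I therefore placed the block midway between the pad and anvil as seen, and gripped the ring on its own measured axis.

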